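Clear the rack's mouth and slide the wide spatula home

ROBOT

A 6-joint arm with a two-finger parallel gripper is mounted at the origin on the work surface. World frame = base frame: x ahead of the robot, y to its left, z up, the work surface at z = 0. Lengths are in m, angles in degrees, forces in N, time in s.
With the tool pointing down it reaches from about 0.4 to 0.825 m from the base axis. Payload 7 kg.
Tool frame: the origin (TCP) lies midway between the tips of the shut fingers; the grasp point (between the pads) lies 19 mm behind it; z points along the fingers, y is the line along which they close (so a half turn about z gives the same grasp; the last joint's range is limited). The gripper opens to 88 mm and grips with 3 to 60 N. Pads are 19 mm wide; open, the fingers measure 130 mm over their backs; the gripper's body (78 mm by 193 mm) begins 47 mm behind the grasp point.
Start: joints at [16.507, 20.546, 0.682, 0, -70.136, -16.507], TCP at [0.675, -0, 0.227] pointing down, gripper open.
Joint ranges: [-176.03, 176.03], [-82.01, 121.73], [-58.28, 71.71], [-173.87, 95.51], [-174.79, -0.11], [-173.66, 173.66]. Speed limits (degrees/s): [136.94, 136.94, 172.46, 180, 180, 180].

INTERFACE

Orientations are given as [roll, pitch, yaw] about the fixed x, y, z axes, in that order (R = Rz(yaw) Ry(pitch) Rx(roll)).
In Python, from plant import get_state, optics, order gives the robot as it stands. The module is installed in compiled form; this text tells all that it offers.
- The arm moves only by the tool send_rows, never from a script. Its argument "moves" is a list of rows, each an object with "slide": the shift along the tool's x, y, z as a fraction of full scale, a list of three; "turn": the turn about the tool's z as a fraction of full scale; "gripper": the opening, from 0 (shut) to 1 (fully open). A call has exactly 5 rows; each row is the pose to reach, as a shift and turn from the pose commanded when the call began, along the tool's axes at that moment; what a row does not reach only later rows make up. Full scale, the value 1, is 150 mm for a shift and 90 degrees for a turn. A row lasts 1/12 s, in which the tool goes at most 41.7 mm and 7.16 degrees, less where a joint would pass 70% of its speed; a pose out of reach is approached as far as the arm can. A call with a number of a shift or a turn outside -1 to 1 is refused whole. A call with a gripper value outside its range is refused whole. The fingers move at their own pace and stop on an object; "newtons" is the grip in N (left out, the last holds). Time passes only in rows, so rows that repeat a pose let the fingers close, or fill a call up. It gives the time, the measured TCP pose, the force, the opening and the grip force at its end, in the units of the state.
- get_state(): the state, without advancing time (a new reading comes with each control period).
- optics.capture(name): name is "scene" or "side" or "wrist"; returns a dict with "img" (400x640x3 uint8, red, green, blue), "intrinsics" (3x3 intrinsics, pixels), "origin" and "attitude" of the camera in the world. Camera axes: x right, y down, z forward; pixel columns grow to the right and rows downward; lengths in m; the calibration is good to about 2 mm. A picture is of the moment at which its call begins. There is no depth.
- order.close_job(): hands the job in; it is judged then, once.
Trained networks look in the newest picture that a camera, given by its name, has taken for a name from the list of things; names that differ only in an ending like _2 or _b are one class to them, and where a whole thing is asked for, a point or a joint stands for the part that bears it (a point fixed in the world has none). Each returns a list of dicts, best first, with "p" (0 to 1); they miss things now and then, are a little off and sometimes report something else, mostly with a low value. They report only what shows in the picture. A call takes as long as a camera call. They do not tell look-alikes from the thing itself.
- optics.look_for(camera, name): "location" ([x, y, z] in m, in world coordinates, good to about 4 mm: the middle of the surface that is visible of it).
The state is a dict: "time_s": time; "joints": joint angles; "qd": joint speeds; "joint_torque": joint torques, N m; "tcp_pos": TCP position; "eef_rot": TCP orientation; "contact_force": force on the tool from outside, world axes, zero at the start; "moment": the same for the moment, N m; "gripper_width": finger opening in m; "gripper_force": force on a finger pad.
Only numpy, scipy, OpenCV 4.12 (cv2) and the standard library are available. Lean on these libraries where they do the work, as an engineer would, in place of code of your own. Each camera call takes 0.05 s, during which the arm holds its last target. There are 200 camera calls.

TASK

A blue tin stands in front of the spatula rack: keeping it upright, lower it into the empty cell of the crate, the one with the cork disc, without dropping it in. Then slide the wide spatula blade first into the rack's slot and push it fully home, until its orange back meets the front of the rack. Leave the other two tins, the amber jar and the wooden puppet head where they stand.

Things in the scene. Friction and masses are not known exactly. Their poses are not given: they have to be found in the camera images.
- rack: Fixed low wooden block 100 deep (x), 154 wide (y), 34 high, with a flat slot at bench level open to -x: 126 wide, 10 high, 92 deep, the bench its floor. Origin: on the bench, middle of the slot's mouth, in the block's front face; x runs into the slot, z up. Flared guide cheeks, 20 high, reach from the mouth's sides 28 out to -x, 158 apart at their ends.
- spatula: Wide spatula lying flat: steel blade 120 wide (y), 4 thick; upright orange back bar 16 thick (x), 90 long (y), 26 high along its rear. Origin: underside, centre line, at the bar's front face: blade to x = +84 (free edge), bar from x = -16 to 0; z up. 0.22 kg. Fully home, its origin and x axis coincide with the rack's and the bar touches the rack's front.
- tin_blue: Closed blue tin with steel rims, diameter 54, height 90, about 0.25 kg, standing in front of the rack's slot. Origin: centre of its underside; z is its axis.
- crate: Open plywood crate fixed to the bench: 72 (x) by 208 (y), 40 high, walls 4, floor 4 thick, with two dividers 40 high making three cells in a row along y, each 64 by 64, centred at y = -68, 0 and +68. Origin: centre of its underside, z up. One cell is empty; the other two hold the yellow and the white tin.
- disc: Cork disc, diameter 48, 2 thick, lying fixed on the floor of the crate's empty cell. Origin: centre of its underside, 4 above the bench; the tin stands on it, its underside 6 above the bench.
- tin_yellow: Yellow tin in a crate cell, same size as the blue one, stays there. Origin: centre of its underside.
- tin_white: White tin in a crate cell, same size as the blue one, stays there. Origin: centre of its underside.
- jar: Amber glass jar, diameter 60, height 70, black lid, stays there. Origin: centre of its underside.
- head: Turned wooden puppet head, about 64 across, 99 high, stays there. Origin: centre of its underside.
Things that resemble listed ones, but are neither listed nor needed, are in the scene too. There is more than one size of the rack; the job needs the smaller. What is shaped like the tin_blue but pink is not meant.

How it is judged:
By the outcome, as a careful person would: the job done as asked, in the order asked, and still so for the second after the job is handed in, with the robot touching nothing.
It also fails if it takes over 64 s, if anything falls off the work surface, if the arm or the gripper's body presses on something with over 40 N, if the wrist force passes 120 N, or if a joint passes its speed limit or range.

## Working session

There is one attempt and no reset: what is moved stays moved. The work goes in short steps, Python scripts to look and compute and a tool call to move; the robot and the scene stay as the last step left them, time stands still between calls to the robot, and variables do not carry over. Pictures are saved under pics/ and viewed, at most 10 in all, crops included, and the job is handed in when it is done.

Besides the shell and the picture viewer there is one more tool, called after "Request:" as name([rows], argument=value, ...), one row to a line, values as JSON. send_rows: Moves the arm, as the interface text tells. Shift numbers are shares of 150 mm and turn numbers shares of 90 degrees, none past 1 either way. Its arguments: {"type":"object","properties":{"moves":{"type":"array"},"newtons":{"type":"number"}},"required":["moves"]}

```bash
mkdir -p pics
cat > h.py <<'E'
import numpy as np, cv2
from plant import get_state, optics, order
def cap(n,f=None):
    c=optics.capture(n)
    if f: cv2.imwrite('pics/'+f,c['img'][:,:,::-1])
    return c
def R(c):
    a=np.array(c['attitude'],float)
    if a.shape==(3,3): return a
    from scipy.spatial.transform import Rotation as Ro
    return Ro.from_euler('xyz',a,degrees=True).as_matrix()
def ray(c,u,v,z):
    d=R(c)@np.linalg.inv(c['intrinsics'])@[u,v,1]; o=np.array(c['origin'])
    return o+d*(z-o[2])/d[2]
def proj(c,P):
    q=np.array(c['intrinsics'])@R(c).T@(np.array(P)-c['origin']); return q[:2]/q[2]
E
python3 - <<'E'
from h import *
for n in('scene','side'):
    c=cap(n,n+'0.png'); print(n,c['origin'],c['attitude'],c['intrinsics'])
    for k in 'rack spatula tin_blue crate disc tin_yellow tin_white jar head'.split():
        for d in optics.look_for(n,k)[:4]:
            print(k,np.round(d['location'],3),round(d['p'],2),np.round(proj(c,d['location'])))
E
```

```text
scene [ 1.41311403 -0.32091688  1.16610079] [-137.19038869   -0.92538494   71.67176084] [[487.98680299   0.         317.41974493]
 [  0.         487.98680299 200.17701137]
 [  0.           0.           1.        ]]
rack [ 0.248 -0.285  0.04 ] 0.73 [209. 182.]
rack [ 0.496 -0.297  0.004] 0.66 [222. 248.]
rack [0.697 0.008 0.03 ] 0.6 [342. 271.]
spatula [ 0.496 -0.298  0.001] 0.85 [221. 249.]
tin_blue [ 0.556 -0.006  0.071] 0.81 [321. 226.]
tin_blue [0.531 0.147 0.088] 0.43 [367. 204.]
tin_blue [0.509 0.249 0.081] 0.22 [395. 193.]
crate [0.523 0.331 0.023] 0.68 [418. 203.]
disc [0.485 0.329 0.004] 0.65 [411. 199.]
tin_yellow [0.497 0.381 0.08 ] 0.9 [432. 182.]
tin_white [0.509 0.25  0.082] 0.59 [395. 193.]
jar [ 0.732 -0.339  0.062] 0.83 [219. 309.]
head [0.724 0.217 0.076] 0.82 [416. 250.]
side [0.25943019 0.75534604 0.76914904] [-133.85533487    1.16028836 -167.32781175] [[409.10868554   0.         318.32078631]
 [  0.         409.10868554 205.8073951 ]
 [  0.           0.           1.        ]]
rack [0.668 0.034 0.032] 0.87 [233. 200.]
rack [ 0.22  -0.243  0.048] 0.56 [412. 153.]
spatula [ 0.493 -0.288  0.006] 0.69 [324. 146.]
tin_blue [0.516 0.152 0.071] 0.89 [274. 231.]
tin_blue [0.533 0.018 0.064] 0.73 [283. 194.]
crate [ 0.708 -0.318  0.048] 0.73 [260. 122.]
crate [0.474 0.332 0.023] 0.6 [270. 312.]
disc [0.484 0.323 0.006] 0.59 [267. 312.]
disc [0.485 0.27  0.09 ] 0.5 [270. 268.]
tin_yellow [0.478 0.406 0.094] 0.95 [251. 326.]
tin_white [0.486 0.274 0.087] 0.88 [269. 270.]
jar [ 0.708 -0.322  0.045] 0.81 [261. 123.]
head [0.695 0.239 0.076] 0.62 [185. 245.]
```

View pics/scene0.png

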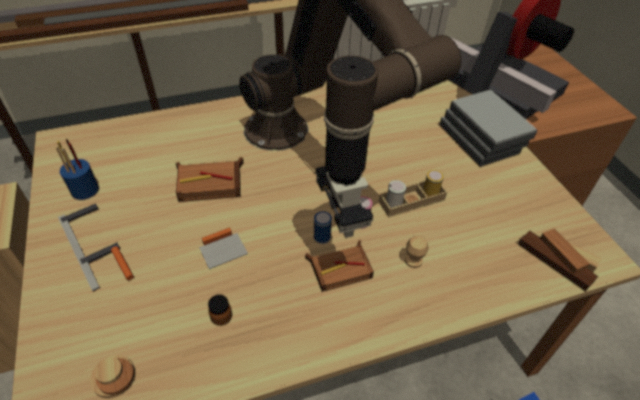

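View pics/side0.png

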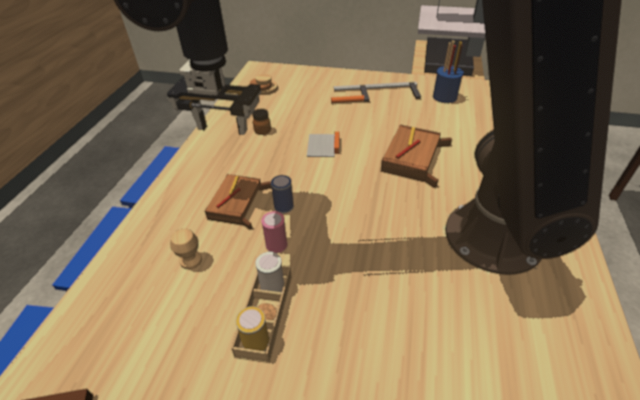

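The scene camera shows the blue tin at (321,226) and the pink look-alike behind the gripper at (367,204), with a blue pen cup at (80,178). The small rack is at (342,268), the larger one at (209,182), the spatula at (222,247) and the crate at (413,200). I choose the navy tin at (321,226) and the rack behind it at (342,268). I'll check both in a close crop.

Run:
```python
import cv2,numpy as np
a=cv2.imread('pics/scene0.png')[185:300,295:455]; b=cv2.imread('pics/side0.png')[165:365,170:330]
a=cv2.resize(a,None,fx=5,fy=5,interpolation=cv2.INTER_CUBIC)
cv2.imwrite('pics/ca.png',a)
s=cv2.imread('pics/side0.png')[165:365,160:350]
cv2.imwrite('pics/cb.png',cv2.resize(s,None,fx=3,fy=3,interpolation=cv2.INTER_CUBIC))
```

```text
(no output)
```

View pics/ca.png

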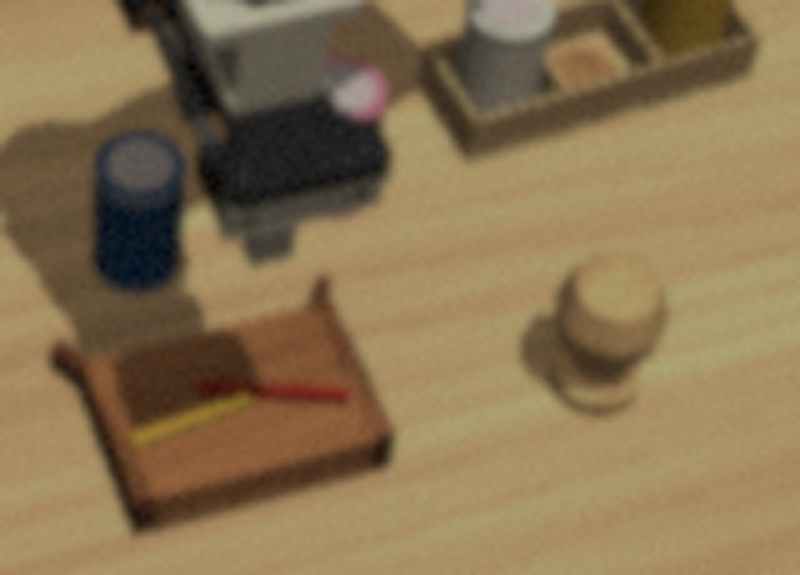

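View pics/cb.png

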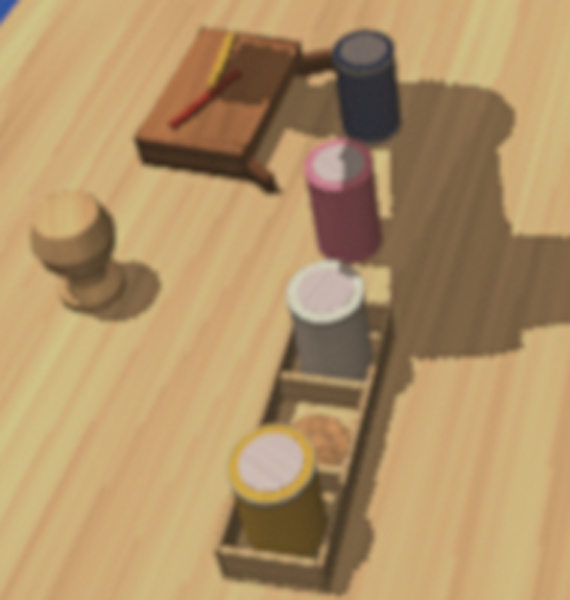

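The crops show the navy tin top at (323,218) in the scene image and (281,183) in the side image. The pink tin stands between it and the crate, and the small rack sits behind it with cheeks facing the tin. The middle crate cell is empty and shows the cork disc. Next I compute positions.

```bash
cat >> h.py <<'E'
def un(px,f,off): return (np.array(px)+.5)/f-.5+off
E
python3 - <<'E'
from h import *
A=cap('scene');B=cap('side')
fa=lambda p:un(p,5,[295,185]); fb=lambda p:un(p,3,[160,165])
def s(n,pa,pb,z):
    o=[]
    if pa: o.append(ray(A,*fa(pa),z)[:2])
    if pb: o.append(ray(B,*fb(pb),z)[:2])
    print(n,*[np.round(x,4) for x in o])
s('blue',(139,163),(363,54),.09); s('pink',None,(339,165),.09); s('white',(510,12),(327,292),.09); s('yellow',None,(273,463),.09)
s('disc',(586,64),(321,440),.006)
s('rack FR',(75,360),(300,45),.034); s('rack FL',(318,312),(243,162),.034)
s('rack BR',(140,502),(203,30),.034); s('rack BL',(385,438),(140,140),.034)
s('crate',(470,135),None,.04);s('crate',(755,38),(220,552),.04);s('crate',None,(330,575),.04);s('crate',(428,65),(392,312),.04)
s('head',(610,300),(72,225),.065)
# spatula
im=A['img']
cv2.imwrite('pics/sp.png',np.hstack([cv2.resize(im[220:280,190:256,::-1],None,fx=6,fy=6,interpolation=2),cv2.resize(B['img'][120:180,290:356,::-1],None,fx=6,fy=6,interpolation=2)]))
E
```

```text
blue [0.5407 0.0017] [0.5409 0.0045]
pink [0.5217 0.135 ]
white [0.493  0.2604] [0.4929 0.2558]
yellow [0.4849 0.3914]
disc [0.4797 0.3334] [0.4855 0.3219]
rack FR [ 0.625  -0.0641] [ 0.6255 -0.0582]
rack FL [0.6352 0.0811] [0.6238 0.0967]
rack BR [ 0.7265 -0.0593] [ 0.7229 -0.0611]
rack BL [0.7285 0.0843] [0.7204 0.0895]
crate [0.5402 0.2191]
crate [0.519  0.4284] [0.5132 0.4315]
crate [0.4404 0.4314]
crate [0.4777 0.2178] [0.4571 0.2271]
head [0.6989 0.2321] [0.7141 0.2152]
```

View pics/sp.png

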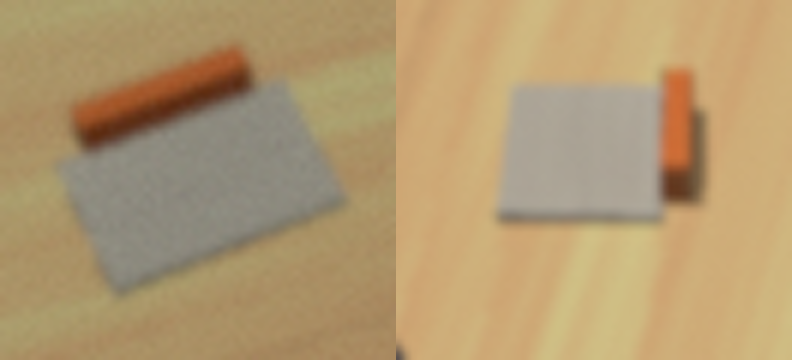

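The spatula's bar is at the rear (-x), and its blade points toward +x. I fit its pose and check the tool yaw.

Run:
```python
from h import *
A=cap('scene');B=cap('side');W=cap('wrist','w0.png')
s=get_state();print(s['eef_rot'],s['tcp_pos'],s['gripper_width'],s['joints'])
print('wrist',W['origin'],W['attitude'])
fa=lambda p:un(p,6,[190,220]); fb=lambda p:un(p,6,[290-66,120])
for n,p,q in [('rearR',(62,160),(662,85)),('rearL',(290,82),(662,219)),('frL',(343,200),(498,217)),('frR',(120,292),(512,85))]:
    print(n,np.round(ray(A,*fa(p),.004)[:2],4),np.round(ray(B,*fb(q),.004)[:2],4))
for n,p,q in [('barbackR',(75,103),None),('barbackL',(238,47),None),('L',None,(664,167)),('L',None,(690,167)),('R',None,(664,70)),('R',None,(690,70))]:
    for f,C,x in((fa,A,p),(fb,B,q)):
        if x: print(n,np.round(ray(C,*f(x),.026)[:2],4))
```

```text
[-1.79999691e+02  1.78813662e-03 -8.99994967e+01] [6.74979711e-01 2.55741796e-06 2.26550995e-01] 0.08716057288192496 [ 1.65077133e+01  2.05464499e+01  6.81460732e-01 -1.72965768e-03
 -7.01342068e+01 -1.65066222e+01]
wrist [ 0.67501652 -0.07369556  0.38271297] [ 1.64042658e+02  1.58940400e-02 -1.79984219e+02]
rearR [ 0.4693 -0.3563] [ 0.4741 -0.3636]
rearL [ 0.4546 -0.2386] [ 0.4507 -0.2441]
frL [ 0.5354 -0.2295] [ 0.534  -0.2294]
frR [ 0.5565 -0.3426] [ 0.5553 -0.3479]
barbackR [ 0.4539 -0.3439]
barbackL [ 0.4427 -0.2603]
L [ 0.4527 -0.2588]
L [ 0.4396 -0.2613]
R [ 0.4696 -0.3456]
R [ 0.4559 -0.3483]
```

Request:
send_rows([
  {"slide": [-0.02,0.25,0],"turn": 0,"gripper": 1},
  {"slide": [-0.02,0.5,0],"turn": 0,"gripper": 1},
  {"slide": [-0.02,0.75,0],"turn": 0,"gripper": 1},
  {"slide": [-0.02,0.893,0],"turn": 0,"gripper": 1},
  {"slide": [-0.02,0.893,0],"turn": 0,"gripper": 1},
])

```text
time_s: 1.67
tcp_pos: [0.5373, 0.0027, 0.2275]
eef_rot: [-180.0, 0.1, -90.0]
contact_force: [-0.9, 0.3, -0.0]
gripper_width: 0.0879
gripper_force: 0.0
```

Run:
```python
from h import *
W=cap('wrist','w1.png'); s=get_state(); print(s['tcp_pos'])
for k in('tin_blue','rack'):
  for d in optics.look_for('wrist',k)[:2]: print(k,d, proj(W,d['location']))
```

```text
[0.53951226 0.00295303 0.22774713]
tin_blue {'location': [0.5422, -0.0079, 0.0907], 'p': 0.87} [316.47203012 170.20240831]
tin_blue {'location': [0.5208, 0.1235, 0.0881], 'p': 0.8} [339.36827098 303.92101942]
rack {'location': [0.6654, 0.0007, 0.0356], 'p': 0.92} [194.91176297 166.91195604]
```

View pics/w1.png

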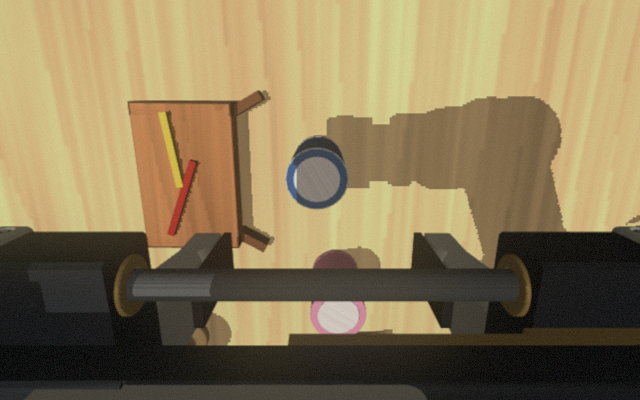

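The wrist view shows the blue tin top at (317,179) and the pink tin at (338,317). The rack top corners are at (128,101), (234,103), (241,247) and (145,249).

Run:
```python
from h import *
W=cap('wrist')
print('tin',ray(W,317,179,.09))
for p in[(128,101),(234,103),(241,247),(145,249)]: print(ray(W,*p,.034)[:2])
```

```text
tin [5.46182266e-01 2.40571013e-04 9.00000000e-02]
[ 0.72834932 -0.06301642]
[ 0.62664175 -0.06123368]
[0.62933798 0.08925373]
[0.73333164 0.09176584]
```

Request:
send_rows([
  {"slide": [0.007,-0.013,0.22],"turn": 0,"gripper": 1},
  {"slide": [0.007,-0.013,0.44],"turn": 0,"gripper": 1},
  {"slide": [0.007,-0.013,0.65],"turn": 0,"gripper": 1},
  {"slide": [0.007,-0.013,0.8],"turn": 0,"gripper": 1},
  {"slide": [0.007,-0.013,0.867],"turn": 0,"gripper": 1},
])

```text
time_s: 2.28
tcp_pos: [0.5418, 0.0014, 0.0926]
eef_rot: [179.7, -0.1, -90.1]
contact_force: [-1.0, -0.7, 0.2]
gripper_width: 0.0877
gripper_force: 0.0
```

Request:
send_rows([
  {"slide": [0,0,0.15],"turn": 0,"gripper": 1},
  {"slide": [0,0,0.3],"turn": 0,"gripper": 1},
  {"slide": [0,0,0.333],"turn": 0,"gripper": 1},
  {"slide": [0,0,0.333],"turn": 0,"gripper": 0.5},
  {"slide": [0,0,0.333],"turn": 0,"gripper": 0.3},
], newtons=20)

```text
time_s: 2.7
tcp_pos: [0.544, 0.002, 0.0472]
eef_rot: [-180.0, -0.0, -90.0]
contact_force: [0.9, 0.1, -0.0]
gripper_width: 0.0793
gripper_force: 0.0
```

Request:
send_rows([
  {"slide": [0,0,0],"turn": 0,"gripper": 0.3},
  {"slide": [0,0,0],"turn": 0,"gripper": 0.3},
  {"slide": [0,0,0],"turn": 0,"gripper": 0.3},
  {"slide": [0,0,0],"turn": 0,"gripper": 0.3},
  {"slide": [0,0,0],"turn": 0,"gripper": 0.3},
])

```text
time_s: 3.12
tcp_pos: [0.5433, 0.002, 0.0474]
eef_rot: [-179.9, 0.0, -90.0]
contact_force: [-1.8, 1.6, 5.9]
gripper_width: 0.0535
gripper_force: 20.0
```

Request:
send_rows([
  {"slide": [0,0,-0.15],"turn": 0,"gripper": 0.3},
  {"slide": [0,0,-0.38],"turn": 0,"gripper": 0.3},
  {"slide": [0,0,-0.61],"turn": 0,"gripper": 0.3},
  {"slide": [0,0,-0.84],"turn": 0,"gripper": 0.3},
  {"slide": [0,0,-1],"turn": 0,"gripper": 0.3},
])

```text
time_s: 3.53
tcp_pos: [0.5435, 0.002, 0.1998]
eef_rot: [-179.8, 0.0, -90.0]
contact_force: [0.3, 0.7, -2.3]
gripper_width: 0.0538
gripper_force: 20.0
```

Request:
send_rows([
  {"slide": [-0.15,0.06,-0.13],"turn": 0,"gripper": 0.3},
  {"slide": [-0.35,0.13,-0.13],"turn": 0,"gripper": 0.3},
  {"slide": [-0.55,0.2,-0.13],"turn": 0,"gripper": 0.3},
  {"slide": [-0.78,0.27,-0.13],"turn": 0,"gripper": 0.3},
  {"slide": [-1,0.37,-0.13],"turn": 0,"gripper": 0.3},
])

```text
time_s: 3.95
tcp_pos: [0.4868, 0.1531, 0.216]
eef_rot: [-180.0, 0.0, -90.1]
contact_force: [1.4, 0.2, -1.5]
gripper_width: 0.0537
gripper_force: 20.0
```

Request:
send_rows([
  {"slide": [-0.2,0,0],"turn": 0,"gripper": 0.3},
  {"slide": [-0.4,0,0],"turn": 0,"gripper": 0.3},
  {"slide": [-0.6,0,0],"turn": 0,"gripper": 0.3},
  {"slide": [-0.8,0,0],"turn": 0,"gripper": 0.3},
  {"slide": [-1,0,0],"turn": 0,"gripper": 0.3},
])

```text
time_s: 4.37
tcp_pos: [0.4867, 0.3032, 0.2158]
eef_rot: [180.0, -0.0, -90.0]
contact_force: [0.5, 0.3, -2.1]
gripper_width: 0.0541
gripper_force: 20.0
```

Request:
send_rows([
  {"slide": [-0.2,0,0],"turn": 0,"gripper": 0.3},
  {"slide": [-0.4,0,0],"turn": 0,"gripper": 0.3},
  {"slide": [-0.6,0,0],"turn": 0,"gripper": 0.3},
  {"slide": [-0.8,0,0],"turn": 0,"gripper": 0.3},
  {"slide": [-0.8,0,0],"turn": 0,"gripper": 0.3},
])

```text
time_s: 4.78
tcp_pos: [0.487, 0.4264, 0.2146]
eef_rot: [180.0, 0.0, -89.9]
contact_force: [1.1, -0.3, -2.2]
gripper_width: 0.0539
gripper_force: 20.0
```

Run:
```python
from h import *
import time
W=cap('wrist','w2.png'); s=get_state(); print(s['tcp_pos'],s['eef_rot'])
```

```text
[0.48672467 0.42416871 0.21453381] [ 1.79928173e+02 -6.45925813e-02 -8.98759055e+01]
```

View pics/w2.png

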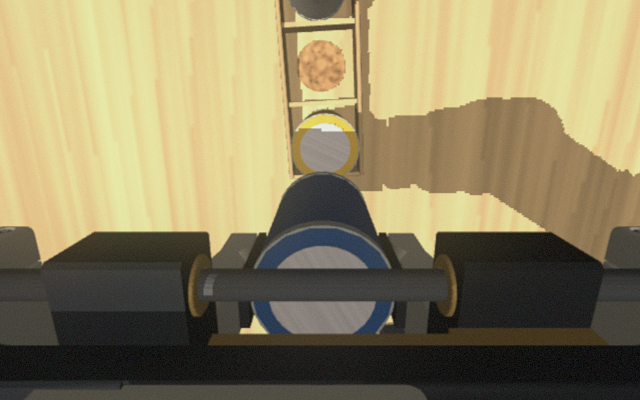

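The wrist view shows the disc at (321,65) and the yellow tin at (325,147). The held tin is upright with its top at about (322,285).

Run:
```python
from h import *
W=cap('wrist');print('disc',ray(W,321.5,65,.006),'heldtop',ray(W,322,290,.2585),'yellow',ray(W,325,147,.094))
for p in[(278,5),(291,178),(362,5),(362,178),(283,24),(354,20),(290,104),(357,98)]: print(p,ray(W,*p,.04)[:2])
for d in optics.look_for('wrist','disc')[:2]: print(d)
im=W['img'].astype(int); hsv=cv2.cvtColor(W['img'],cv2.COLOR_RGB2HSV)
m=(im[:,:,0]-im[:,:,2]>70)&(im[:,:,1]<170); m[:38]=0;m[95:]=0;m[:,:294]=0;m[:,348:]=0
y,x=np.nonzero(m);print(x.mean(),y.mean(),len(x),x.min(),x.max(),y.min(),y.max())
```

```text
disc [0.48737835 0.32390825 0.006     ] heldtop [0.48687194 0.4185608  0.2585    ] yellow [0.48444203 0.39113935 0.094     ]
(278, 5) [0.52429266 0.2786346 ]
(291, 178) [0.51655327 0.42904985]
(362, 5) [0.45313822 0.27844879]
(362, 178) [0.44810532 0.42890133]
(283, 24) [0.52046948 0.29333806]
(354, 20) [0.45960066 0.29005069]
(290, 104) [0.51596003 0.35990013]
(357, 98) [0.45512685 0.35448467]
{'location': [0.4879, 0.3238, 0.0092], 'p': 0.86}
320.07798481711524 69.45203588681849 1449 294 344 39 94
```

Run:
```python
from h import *
W=cap('wrist');s=get_state()
for z in(.2585,.2605): print(ray(W,322,221.5,z)[1]+.027, [ray(W,u,287,z)[0] for u in(251,394)])
print(s['tcp_pos'])
```

```text
0.41721083410850474 [np.float64(0.5125790397107969), np.float64(0.46106767294744394)]
0.416468075233801 [np.float64(0.5121285302062989), np.float64(0.46152996153416964)]
[0.48706798 0.42124869 0.21548654]
```

Request:
send_rows([
  {"slide": [0.16,0,0],"turn": 0,"gripper": 0.3},
  {"slide": [0.32,0,0],"turn": 0,"gripper": 0.3},
  {"slide": [0.48,0,0],"turn": 0,"gripper": 0.3},
  {"slide": [0.6,0,0],"turn": 0,"gripper": 0.3},
  {"slide": [0.637,0,0],"turn": 0,"gripper": 0.3},
])

```text
time_s: 5.4
tcp_pos: [0.4873, 0.323, 0.2167]
eef_rot: [-180.0, 0.0, -90.1]
contact_force: [0.3, 0.1, -2.3]
gripper_width: 0.0536
gripper_force: 20.0
```

Request:
send_rows([
  {"slide": [0,0,0.1],"turn": 0,"gripper": 0.3},
  {"slide": [0,0,0.3],"turn": 0,"gripper": 0.3},
  {"slide": [0,0,0.5],"turn": 0,"gripper": 0.3},
  {"slide": [0,0,0.7],"turn": 0,"gripper": 0.3},
  {"slide": [0,0,0.76],"turn": 0,"gripper": 0.3},
])

```text
time_s: 5.82
tcp_pos: [0.4857, 0.3241, 0.098]
eef_rot: [179.8, -0.2, -90.1]
contact_force: [-0.5, -1.1, -3.3]
gripper_width: 0.0536
gripper_force: 20.0
```

Run:
```python
from h import *
A=cap('scene');B=cap('side');s=get_state();print(s['tcp_pos'],s['contact_force'])
a=cv2.resize(A['img'][155:230,370:460,::-1],None,fx=5,fy=5,interpolation=2)
b=cv2.resize(B['img'][235:360,215:315,::-1],None,fx=3,fy=3,interpolation=2)
cv2.imwrite('pics/chk.png',np.hstack([a,b]))
```

```text
[0.48682067 0.32518803 0.1005833 ] [ 0.22052155 -0.21769388 -2.67400372]
```

View pics/chk.png

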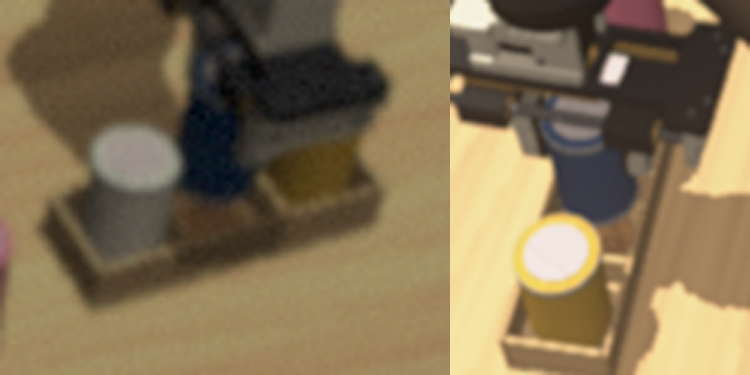

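The blue tin hangs over the empty cell. Its bottom edge is at about crop (217,199) in the scene image and (597,221) in the side image. I compare these with where they should be.

Run:
```python
from h import *
t=np.linspace(0,2*np.pi,200)
z=.0540
for n,f,o,sx in(('scene',5,(370,155),0),('side',3,(215,235),450)):
    C=cap(n)
    P=np.array([proj(C,[.4873+.027*np.cos(a),.324+.027*np.sin(a),z]) for a in t])
    P=(P+.5-np.array(o))*f-.5; P[:,0]+=sx
    print(n,'cols',P[:,0].min(),P[:,0].max(),'rows max',P[:,1].max(),P[P[:,1].argmax()])
    J=lambda d:(proj(C,[.4873+d[0],.324+d[1],z])-proj(C,[.4873,.324,z]))*f
    print('10mm x',J((.01,0)),'10mm y',J((0,.01)))
```

```text
scene cols 172.17083037666964 257.46272472583183 rows max 204.79725445476117 [220.61676169 204.79725445]
10mm x [ 6.92572943 10.80629281] 10mm y [14.18798544 -3.37431067]
side cols 555.1368179730625 634.5799600514708 rows max 228.7274671158603 [590.01158544 228.72746712]
10mm x [-13.93898618  -2.59150923] 10mm y [-4.64617743 12.41508563]
```

Request:
send_rows([
  {"slide": [0,0,0.07],"turn": 0,"gripper": 0.3},
  {"slide": [0,0,0.14],"turn": 0,"gripper": 0.3},
  {"slide": [0,0,0.21],"turn": 0,"gripper": 0.3},
  {"slide": [0,0,0.27],"turn": 0,"gripper": 0.3},
  {"slide": [0,0,0.3],"turn": 0,"gripper": 0.3},
])

```text
time_s: 6.43
tcp_pos: [0.4868, 0.3257, 0.0553]
eef_rot: [179.9, -0.1, -90.0]
contact_force: [0.1, -0.2, -3.3]
gripper_width: 0.0537
gripper_force: 20.0
```

Request:
send_rows([
  {"slide": [0,0,0.01],"turn": 0,"gripper": 0.3},
  {"slide": [0,0,0.015],"turn": 0,"gripper": 0.3},
  {"slide": [0,0,0.02],"turn": 0,"gripper": 0.3},
  {"slide": [0,0,0.025],"turn": 0,"gripper": 0.3},
  {"slide": [0,0,0.025],"turn": 0,"gripper": 0.3},
])

```text
time_s: 6.85
tcp_pos: [0.4876, 0.3266, 0.0536]
eef_rot: [-180.0, 0.0, -90.0]
contact_force: [0.3, 0.0, -2.7]
gripper_width: 0.0538
gripper_force: 20.0
```

Request:
send_rows([
  {"slide": [0,0,0.003],"turn": 0,"gripper": 0.3},
  {"slide": [0,0,0.006],"turn": 0,"gripper": 0.3},
  {"slide": [0,0,0.009],"turn": 0,"gripper": 0.3},
  {"slide": [0,0,0.012],"turn": 0,"gripper": 0.3},
  {"slide": [0,0,0.012],"turn": 0,"gripper": 0.3},
])

```text
time_s: 7.27
tcp_pos: [0.4877, 0.3266, 0.0534]
eef_rot: [-179.9, 0.0, -90.0]
contact_force: [-5.6, -3.0, 12.9]
gripper_width: 0.0541
gripper_force: 20.0
```

Request:
send_rows([
  {"slide": [0,0,-0.004],"turn": 0,"gripper": 0.5},
  {"slide": [0,0,-0.004],"turn": 0,"gripper": 0.9},
  {"slide": [0,0,-0.004],"turn": 0,"gripper": 0.9},
  {"slide": [0,0,-0.004],"turn": 0,"gripper": 0.9},
  {"slide": [0,0,-0.004],"turn": 0,"gripper": 0.9},
])

```text
time_s: 7.68
tcp_pos: [0.4876, 0.3265, 0.0521]
eef_rot: [-180.0, 0.0, -90.0]
contact_force: [0.1, -0.1, 0.6]
gripper_width: 0.0745
gripper_force: 0.0
```

Request:
send_rows([
  {"slide": [0,0,-0.1],"turn": 0,"gripper": 0.9},
  {"slide": [0,0,-0.25],"turn": 0,"gripper": 0.9},
  {"slide": [0,0,-0.5],"turn": 0,"gripper": 0.9},
  {"slide": [0,0,-0.75],"turn": 0,"gripper": 0.9},
  {"slide": [0,0,-1],"turn": 0,"gripper": 1},
])

```text
time_s: 8.1
tcp_pos: [0.4873, 0.326, 0.2035]
eef_rot: [180.0, -0.0, -90.0]
contact_force: [0.2, 1.1, -0.9]
gripper_width: 0.082
gripper_force: 0.0
```

Run:
```python
from h import *
W=cap('wrist','w3.png');print(get_state()['tcp_pos'])
A=cap('scene')
for d in optics.look_for('scene','tin_blue')[:3]+optics.look_for('wrist','tin_blue')[:2]: print(d)
```

```text
[0.49052881 0.32838852 0.21224959]
{'location': [0.5432, 0.13, 0.0653], 'p': 0.87}
{'location': [0.5009, 0.3128, 0.0805], 'p': 0.71}
{'location': [0.4847, 0.3185, 0.0947], 'p': 0.63}
```

Request:
send_rows([
  {"slide": [0.2,0,0],"turn": 0,"gripper": 1},
  {"slide": [0.4,0,0],"turn": 0,"gripper": 1},
  {"slide": [0.6,0,0],"turn": 0,"gripper": 1},
  {"slide": [0.8,0,0],"turn": 0,"gripper": 1},
  {"slide": [1,0,0],"turn": 0,"gripper": 1},
])

```text
time_s: 8.72
tcp_pos: [0.4865, 0.1746, 0.2004]
eef_rot: [179.9, -0.1, -90.0]
contact_force: [1.4, -0.0, -0.1]
gripper_width: 0.0876
gripper_force: 0.0
```

Request:
send_rows([
  {"slide": [0.2,0,0],"turn": 0,"gripper": 1},
  {"slide": [0.4,0,0],"turn": 0,"gripper": 1},
  {"slide": [0.6,0,0],"turn": 0,"gripper": 1},
  {"slide": [0.8,0,0],"turn": 0,"gripper": 1},
  {"slide": [1,0,0],"turn": 0,"gripper": 1},
])

```text
time_s: 9.13
tcp_pos: [0.4864, 0.0247, 0.2007]
eef_rot: [179.9, -0.0, -90.0]
contact_force: [1.3, -0.0, 0.6]
gripper_width: 0.0874
gripper_force: 0.0
```

Request:
send_rows([
  {"slide": [0.2,0,0],"turn": 0,"gripper": 1},
  {"slide": [0.4,0,0],"turn": 0,"gripper": 1},
  {"slide": [0.6,0,0],"turn": 0,"gripper": 1},
  {"slide": [0.8,0,0],"turn": 0,"gripper": 1},
  {"slide": [1,0,0],"turn": 0,"gripper": 1},
])

```text
time_s: 9.55
tcp_pos: [0.4864, -0.1251, 0.2007]
eef_rot: [179.9, -0.0, -90.0]
contact_force: [1.0, -0.2, 0.4]
gripper_width: 0.0874
gripper_force: 0.0
```

Request:
send_rows([
  {"slide": [0.2,0.03,0],"turn": 0,"gripper": 1},
  {"slide": [0.4,0.06,0],"turn": 0,"gripper": 1},
  {"slide": [0.6,0.113,0],"turn": 0,"gripper": 1},
  {"slide": [0.777,0.113,0],"turn": 0,"gripper": 1},
  {"slide": [0.777,0.113,0],"turn": 0,"gripper": 1},
])

```text
time_s: 9.97
tcp_pos: [0.4692, -0.2434, 0.2003]
eef_rot: [179.8, -0.0, -90.2]
contact_force: [0.3, 0.9, 0.1]
gripper_width: 0.0876
gripper_force: 0.0
```

Run:
```python
from h import *
W=cap('wrist','w4.png');print(get_state()['tcp_pos'])
im=W['img'].astype(int);r,g,b=im[:,:,0],im[:,:,1],im[:,:,2]
for n,m in(('gray',(abs(r-b)<32)&(r>95)&(r<215)),('or',(r-b>110)&(r-g>60))):
    m=m.astype(np.uint8);m[235:]=0
    m=cv2.morphologyEx(m,cv2.MORPH_OPEN,np.ones((3,3)))
    k,l,s,c=cv2.connectedComponentsWithStats(m)
    i=1+s[1:,4].argmax(); q=np.argwhere(l==i)[:,::-1].astype(np.float32)
    bx=cv2.minAreaRect(q); print(n,s[i],bx,cv2.boxPoints(bx).round(1).tolist())
```

```text
[ 0.46927393 -0.24191715  0.20023816]
gray [  231    45   109   137 10638] ((286.1719970703125, 114.19601440429688), (125.48815155029297, 90.60548400878906), 79.69515228271484) [[230.39999389648438, 60.599998474121094], [319.5, 44.400001525878906], [342.0, 167.8000030517578], [252.8000030517578, 184.0]]
or [ 322   58   25   66 1020] ((334.25, 91.25000762939453), (66.38807678222656, 16.012157440185547), 81.02737426757812) [[321.20001220703125, 59.70000076293945], [337.0, 57.20000076293945], [347.29998779296875, 122.80000305175781], [331.5, 125.30000305175781]]
```

View pics/w4.png

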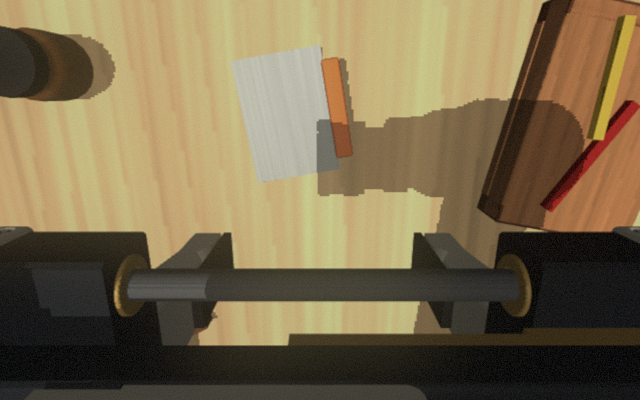

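The wrist view shows the blade corners at (233,61), (320,46), (339,169) and (260,182). The orange bar runs from (330,58) to (344,157).

Run:
```python
from h import *
W=cap('wrist')
P=[ray(W,*p,.004)[:2] for p in[(319.5,46),(233,61),(260,182),(339.5,169)]]
Q=[ray(W,*p,.026)[:2] for p in[(322,58),(338,57.5),(352,156),(336,157.5)]]
print(np.round(P,4),np.mean(P,0));print(np.round(Q,4),np.mean(Q,0))
an=lambda d:np.degrees(np.arctan2(-d[0],d[1]))
print(an(P[3]-P[0]),an(P[2]-P[1]),an(Q[3]-Q[0]),an(Q[2]-Q[1]))
```

```text
[[ 0.4707 -0.3575]
 [ 0.552  -0.3447]
 [ 0.5327 -0.2276]
 [ 0.4509 -0.241 ]] [ 0.50159165 -0.29271119]
[[ 0.4685 -0.3451]
 [ 0.4545 -0.3455]
 [ 0.4404 -0.2581]
 [ 0.4555 -0.2568]] [ 0.4547333  -0.30138262]
9.637308686554247 9.349596030701528 8.355982002074922 9.14498372350809
```

Request:
send_rows([
  {"slide": [0.2,0.06,0.1],"turn": -0.05,"gripper": 1},
  {"slide": [0.407,0.114,0.2],"turn": -0.101,"gripper": 1},
  {"slide": [0.407,0.114,0.45],"turn": -0.101,"gripper": 1},
  {"slide": [0.407,0.114,0.7],"turn": -0.101,"gripper": 1},
  {"slide": [0.407,0.114,0.95],"turn": -0.101,"gripper": 1},
])

```text
time_s: 10.48
tcp_pos: [0.4531, -0.3006, 0.058]
eef_rot: [-180.0, 0.0, -80.9]
contact_force: [0.5, -0.8, -0.7]
gripper_width: 0.0876
gripper_force: 0.0
```

Request:
send_rows([
  {"slide": [0,0,0.1],"turn": 0,"gripper": 1},
  {"slide": [0,0,0.2],"turn": 0,"gripper": 1},
  {"slide": [0,0,0.28],"turn": 0,"gripper": 1},
  {"slide": [0,0,0.33],"turn": 0,"gripper": 1},
  {"slide": [0,0,0.33],"turn": 0,"gripper": 0.6},
], newtons=15)

```text
time_s: 10.9
tcp_pos: [0.4522, -0.3, 0.0081]
eef_rot: [179.8, 0.1, -80.9]
contact_force: [0.2, 0.5, -0.2]
gripper_width: 0.0848
gripper_force: 0.0
```

Request:
send_rows([
  {"slide": [0,0,0],"turn": 0,"gripper": 0},
  {"slide": [0,0,0],"turn": 0,"gripper": 0},
  {"slide": [0,0,0],"turn": 0,"gripper": 0},
  {"slide": [0,0,0],"turn": 0,"gripper": 0},
  {"slide": [0,0,0],"turn": 0,"gripper": 0},
])

```text
time_s: 11.32
tcp_pos: [0.4538, -0.3013, 0.0108]
eef_rot: [-179.9, -0.0, -80.9]
contact_force: [0.6, -0.6, -0.5]
gripper_width: 0.0535
gripper_force: 0.0
```

Request:
send_rows([
  {"slide": [0,0,0],"turn": 0,"gripper": 0},
  {"slide": [0,0,0],"turn": 0,"gripper": 0},
  {"slide": [0,0,0],"turn": 0,"gripper": 0},
  {"slide": [0,0,0],"turn": 0,"gripper": 0},
  {"slide": [0,0,0],"turn": 0,"gripper": 0},
])

```text
time_s: 11.73
tcp_pos: [0.4534, -0.3013, 0.0101]
eef_rot: [180.0, 0.0, -80.9]
contact_force: [-0.6, 0.0, -0.3]
gripper_width: 0.0203
gripper_force: 0.0
```

Request:
send_rows([
  {"slide": [0,0,0],"turn": 0,"gripper": 0},
  {"slide": [0,0,0],"turn": 0,"gripper": 0},
  {"slide": [0,0,0],"turn": 0,"gripper": 0},
  {"slide": [0,0,0],"turn": 0,"gripper": 0},
  {"slide": [0,0,0],"turn": 0,"gripper": 0},
], newtons=30)

```text
time_s: 12.15
tcp_pos: [0.4535, -0.3012, 0.0101]
eef_rot: [-180.0, -0.0, -80.9]
contact_force: [0.0, -0.1, -0.3]
gripper_width: 0.0161
gripper_force: 30.0
```

Request:
send_rows([
  {"slide": [0,0,-0.05],"turn": 0,"gripper": 0},
  {"slide": [0,0,-0.1],"turn": 0,"gripper": 0},
  {"slide": [0,0,-0.15],"turn": 0,"gripper": 0},
  {"slide": [0,0,-0.2],"turn": 0,"gripper": 0},
  {"slide": [0,0,-0.2],"turn": 0,"gripper": 0},
])

```text
time_s: 12.57
tcp_pos: [0.4546, -0.3016, 0.0422]
eef_rot: [-179.8, -0.1, -80.9]
contact_force: [0.1, 0.0, -1.9]
gripper_width: 0.0157
gripper_force: 30.0
```

Request:
send_rows([
  {"slide": [0,0,0],"turn": 0.05,"gripper": 0},
  {"slide": [0,0,0],"turn": 0.101,"gripper": 0},
  {"slide": [0,0,0],"turn": 0.101,"gripper": 0},
  {"slide": [0,0,0],"turn": 0.101,"gripper": 0},
  {"slide": [0,0,0],"turn": 0.101,"gripper": 0},
])

```text
time_s: 12.98
tcp_pos: [0.4534, -0.3012, 0.0401]
eef_rot: [-180.0, 0.0, -89.9]
contact_force: [0.1, -0.1, -2.4]
gripper_width: 0.016
gripper_force: 30.0
```

Request:
send_rows([
  {"slide": [-0.1,-0.04,0],"turn": 0,"gripper": 0},
  {"slide": [-0.3,-0.1,0],"turn": 0,"gripper": 0},
  {"slide": [-0.5,-0.16,0],"turn": 0,"gripper": 0},
  {"slide": [-0.7,-0.22,0],"turn": 0,"gripper": 0},
  {"slide": [-0.9,-0.244,0],"turn": 0,"gripper": 0},
])

```text
time_s: 13.4
tcp_pos: [0.4911, -0.165, 0.0402]
eef_rot: [-180.0, -0.0, -89.9]
contact_force: [0.9, -0.6, -1.5]
gripper_width: 0.0156
gripper_force: 30.0
```

Request:
send_rows([
  {"slide": [-0.2,0,0],"turn": 0,"gripper": 0},
  {"slide": [-0.4,0,0],"turn": 0,"gripper": 0},
  {"slide": [-0.6,0,0],"turn": 0,"gripper": 0},
  {"slide": [-0.75,0,0],"turn": 0,"gripper": 0},
  {"slide": [-0.85,0,0],"turn": 0,"gripper": 0},
])

```text
time_s: 13.82
tcp_pos: [0.4901, -0.0366, 0.0403]
eef_rot: [-180.0, 0.0, -89.8]
contact_force: [-0.2, -0.7, -1.8]
gripper_width: 0.0158
gripper_force: 30.0
```

Request:
send_rows([
  {"slide": [-0.15,0,0],"turn": 0,"gripper": 0},
  {"slide": [-0.25,0,0],"turn": 0,"gripper": 0},
  {"slide": [-0.354,0,0],"turn": 0,"gripper": 0},
  {"slide": [-0.354,0,0],"turn": 0,"gripper": 0},
  {"slide": [-0.354,0,0],"turn": 0,"gripper": 0},
])

```text
time_s: 14.23
tcp_pos: [0.4901, 0.015, 0.0402]
eef_rot: [-180.0, 0.0, -89.8]
contact_force: [-1.2, -0.3, -1.6]
gripper_width: 0.0158
gripper_force: 30.0
```

Run:
```python
from h import *
s=get_state();print(s['tcp_pos'],s['eef_rot'],s['contact_force'])
W=cap('wrist');A=cap('scene');B=cap('side')
o=np.zeros((560,800,3),np.uint8)
w=W['img'][130:330,80:480,::-1]; o[:280,:560]=cv2.resize(w,(560,280))
a=A['img'][205:295,285:385,::-1]; o[280:,:311]=cv2.resize(a,(311,280),interpolation=2)
b=B['img'][150:240,190:320,::-1]; o[280:,320:724]=cv2.resize(b,(404,280),interpolation=2)
cv2.imwrite('pics/ins.png',o)
```

```text
[0.49009366 0.01500959 0.04015573] [-1.79993778e+02  2.56441841e-03 -8.98254642e+01] [-1.19204904 -0.28182804 -1.63181533]
```

View pics/ins.png

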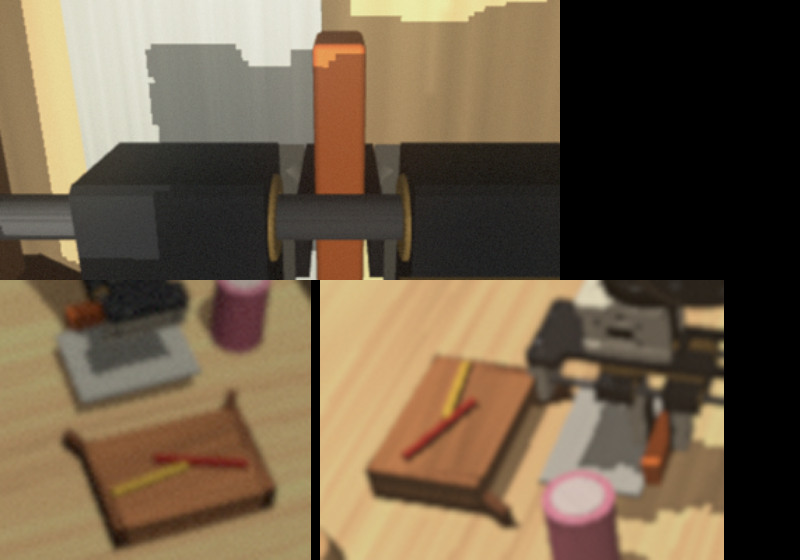

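The picture shows the spatula held level in front of the rack, with its blade front corners at crop (80,405) and (197,370). I check the sideways alignment numerically.

Run:
```python
from h import *
A=cap('scene');B=cap('side')
fa=lambda p:ray(A,*(un((p[0],p[1]-280),28/9,[285,205])),p[2])[:2]
fb=lambda p:ray(B,*(un((p[0]-320,p[1]-280),28/9,[190,150])),p[2])[:2]
for n,p in dict(bladeFR=(82,407,.034),bladeFL=(199,371,.034),bladeRR=(58,352,.034),rackBR=(118,535,.034),rackBL=(272,492,.034),cheekR=(72,437,.02),cheekL=(232,397,.02)).items(): print(n,fa(p).round(4))
for n,p in dict(bladeFL=(543,480,.034),bladeRL=(641,492,.034),rackFR=(535,373,.034),rackFL=(480,490,.034),rackBR=(435,357,.034),rackBL=(371,466,.034),cheekL=(510,517,.02)).items(): print('side',n,fb(p).round(4))
# wrist: spatula bar -y end and blade right edge
W=cap('wrist'); fw=lambda p:ray(W,80+p[0]/1.4,130+p[1]/1.4,p[2])[:2]
print('bar -y end',fw((315,44,.056)),fw((365,44,.056)))
cv2.imwrite('pics/ws.png',W['img'][:,:,::-1])
im=W['img'].astype(int)
# rack/blade rows: gray mask extents in columns
m=(abs(im[:,:,0]-im[:,:,2])<25)&(im[:,:,0]>90)
for u in (150,180,200,230,260): print(u,np.nonzero(m[:235,u])[0][[0,-1]] if m[:235,u].any() else None)
```

```text
bladeFR [ 0.5883 -0.0481]
bladeFL [0.5811 0.0718]
bladeRR [ 0.5179 -0.0498]
rackBR [ 0.7314 -0.061 ]
rackBL [0.7308 0.0848]
cheekR [ 0.6087 -0.0643]
cheekL [0.6101 0.0955]
side bladeFL [0.5778 0.0701]
side bladeRL [0.4953 0.0673]
side rackFR [ 0.6281 -0.0582]
side rackFL [0.6247 0.0914]
side rackBR [ 0.7254 -0.0618]
side rackBL [0.724  0.0831]
side cheekL [0.5967 0.1031]
bar -y end [ 0.49683633 -0.0334487 ] [ 0.48242959 -0.03344472]
150 [121 234]
180 [121 231]
200 [120 231]
230 [120 231]
260 [120 231]
```

Request:
send_rows([
  {"slide": [-0.013,0,0.04],"turn": 0,"gripper": 0},
  {"slide": [-0.013,0,0.09],"turn": 0,"gripper": 0},
  {"slide": [-0.013,0,0.14],"turn": 0,"gripper": 0},
  {"slide": [-0.013,0,0.18],"turn": 0,"gripper": 0},
  {"slide": [-0.013,0,0.197],"turn": 0,"gripper": 0},
], newtons=20)

```text
time_s: 14.95
tcp_pos: [0.4892, 0.0159, 0.0096]
eef_rot: [179.9, -0.1, -90.0]
contact_force: [-11.1, 2.1, 28.8]
gripper_width: 0.0157
gripper_force: 20.0
```

Request:
send_rows([
  {"slide": [0,-0.05,0],"turn": 0,"gripper": 0},
  {"slide": [0,-0.1,0],"turn": 0,"gripper": 0},
  {"slide": [0,-0.15,0],"turn": 0,"gripper": 0},
  {"slide": [0,-0.2,0],"turn": 0,"gripper": 0},
  {"slide": [0,-0.25,0],"turn": 0,"gripper": 0},
])

```text
time_s: 15.37
tcp_pos: [0.5285, 0.0163, 0.0104]
eef_rot: [-180.0, -0.0, -90.0]
contact_force: [0.1, 0.7, -1.9]
gripper_width: 0.0161
gripper_force: 20.0
```

Request:
send_rows([
  {"slide": [0,-0.03,0],"turn": 0,"gripper": 0},
  {"slide": [0,-0.06,0],"turn": 0,"gripper": 0},
  {"slide": [0,-0.09,0],"turn": 0,"gripper": 0},
  {"slide": [0,-0.12,0],"turn": 0,"gripper": 0},
  {"slide": [0,-0.15,0],"turn": 0,"gripper": 0},
])

```text
time_s: 15.78
tcp_pos: [0.5504, 0.0163, 0.0106]
eef_rot: [180.0, 0.0, -90.0]
contact_force: [-0.7, -0.4, -2.3]
gripper_width: 0.0157
gripper_force: 20.0
```

Request:
send_rows([
  {"slide": [0,-0.05,0],"turn": 0,"gripper": 0},
  {"slide": [0,-0.1,0],"turn": 0,"gripper": 0},
  {"slide": [0,-0.15,0],"turn": 0,"gripper": 0},
  {"slide": [0,-0.2,0],"turn": 0,"gripper": 0},
  {"slide": [0,-0.25,0],"turn": 0,"gripper": 0},
])

```text
time_s: 16.2
tcp_pos: [0.5884, 0.0163, 0.0105]
eef_rot: [-180.0, -0.0, -90.0]
contact_force: [0.2, -0.1, -2.0]
gripper_width: 0.0158
gripper_force: 20.0
```

Run:
```python
from h import *
s=get_state();print(s['tcp_pos'],s['contact_force'],s['moment'])
```

```text
[0.58839117 0.01632809 0.01054132] [ 0.23286569 -0.09914474 -1.98413066] [-0.00131597  0.13772903 -0.01856913]
```

Request:
send_rows([
  {"slide": [0,0,0.002],"turn": 0,"gripper": 0.2},
  {"slide": [0,0,0.002],"turn": 0,"gripper": 0.29},
  {"slide": [0,0,0.002],"turn": 0,"gripper": 0.29},
  {"slide": [0,0,0.002],"turn": 0,"gripper": 0.29},
  {"slide": [0,0,0.002],"turn": 0,"gripper": 0.29},
])

```text
time_s: 16.62
tcp_pos: [0.5872, 0.0163, 0.0104]
eef_rot: [180.0, 0.0, -90.0]
contact_force: [-0.1, 0.3, -0.4]
gripper_width: 0.0255
gripper_force: 0.0
```

Request:
send_rows([
  {"slide": [0,0,-0.05],"turn": 0,"gripper": 0.29},
  {"slide": [0,0,-0.15],"turn": 0,"gripper": 0.29},
  {"slide": [0,0,-0.3],"turn": 0,"gripper": 0.1},
  {"slide": [0,0.15,-0.3],"turn": 0,"gripper": 0},
  {"slide": [0,0.3,-0.3],"turn": 0,"gripper": 0},
])

```text
time_s: 17.03
tcp_pos: [0.5437, 0.0168, 0.057]
eef_rot: [-179.8, 0.1, -90.0]
contact_force: [-1.4, -0.5, 0.1]
gripper_width: 0.0107
gripper_force: 0.0
```

Request:
send_rows([
  {"slide": [0.013,0.05,0],"turn": 0,"gripper": 0},
  {"slide": [0.013,0.05,0],"turn": 0,"gripper": 0},
  {"slide": [0.013,0.05,0.1],"turn": 0,"gripper": 0},
  {"slide": [0.013,0.05,0.2],"turn": 0,"gripper": 0},
  {"slide": [0.013,0.05,0.3],"turn": 0,"gripper": 0},
])

```text
time_s: 17.45
tcp_pos: [0.5363, 0.0147, 0.0106]
eef_rot: [-179.9, 0.0, -90.0]
contact_force: [-0.6, 0.3, -0.1]
gripper_width: 0.0005
gripper_force: 0.0
```

Run:
```python
from h import *
s=get_state();print(s['tcp_pos'],s['contact_force'],s['gripper_width'])
```

```text
[0.53631331 0.01471952 0.01056273] [-0.56356382  0.26004864 -0.12862798] 0.000523742911867423
```

Request:
send_rows([
  {"slide": [0,-0.08,0],"turn": 0,"gripper": 0},
  {"slide": [0,-0.14,0],"turn": 0,"gripper": 0},
  {"slide": [0,-0.2,0],"turn": 0,"gripper": 0},
  {"slide": [0,-0.25,0],"turn": 0,"gripper": 0},
  {"slide": [0,-0.3,0],"turn": 0,"gripper": 0},
])

```text
time_s: 17.87
tcp_pos: [0.581, 0.0144, 0.0106]
eef_rot: [-180.0, 0.0, -90.0]
contact_force: [-1.7, 0.6, 1.5]
gripper_width: 0.0005
gripper_force: 0.9
```

Request:
send_rows([
  {"slide": [0,-0.01,0],"turn": 0,"gripper": 0},
  {"slide": [0,-0.015,0],"turn": 0,"gripper": 0},
  {"slide": [0,-0.02,0],"turn": 0,"gripper": 0},
  {"slide": [0,-0.025,0],"turn": 0,"gripper": 0},
  {"slide": [0,-0.03,0],"turn": 0,"gripper": 0},
])

```text
time_s: 18.28
tcp_pos: [0.5839, 0.0143, 0.0103]
eef_rot: [180.0, -0.0, -90.0]
contact_force: [-1.6, -0.0, 1.1]
gripper_width: 0.0004
gripper_force: 0.8
```

Steady sliding friction of about 1.6 N. I continue in small steps until it stops.

Request:
send_rows([
  {"slide": [0,-0.007,0],"turn": 0,"gripper": 0},
  {"slide": [0,-0.014,0],"turn": 0,"gripper": 0},
  {"slide": [0,-0.02,0],"turn": 0,"gripper": 0},
  {"slide": [0,-0.027,0],"turn": 0,"gripper": 0},
  {"slide": [0,-0.03,0],"turn": 0,"gripper": 0},
])

```text
time_s: 18.7
tcp_pos: [0.5891, 0.0144, 0.0103]
eef_rot: [-180.0, -0.0, -90.0]
contact_force: [-1.7, 0.7, 1.6]
gripper_width: 0.0002
gripper_force: 0.8
```

Request:
send_rows([
  {"slide": [0,-0.003,0],"turn": 0,"gripper": 0},
  {"slide": [0,-0.006,0],"turn": 0,"gripper": 0},
  {"slide": [0,-0.009,0],"turn": 0,"gripper": 0},
  {"slide": [0,-0.011,0],"turn": 0,"gripper": 0},
  {"slide": [0,-0.013,0],"turn": 0,"gripper": 0},
])

```text
time_s: 19.12
tcp_pos: [0.591, 0.0144, 0.0103]
eef_rot: [-180.0, -0.0, -90.0]
contact_force: [-1.8, 0.4, 1.6]
gripper_width: 0.0004
gripper_force: 0.8
```

Request:
send_rows([
  {"slide": [0,-0.003,0],"turn": 0,"gripper": 0},
  {"slide": [0,-0.006,0],"turn": 0,"gripper": 0},
  {"slide": [0,-0.009,0],"turn": 0,"gripper": 0},
  {"slide": [0,-0.011,0],"turn": 0,"gripper": 0},
  {"slide": [0,-0.013,0],"turn": 0,"gripper": 0},
])

```text
time_s: 19.53
tcp_pos: [0.593, 0.0144, 0.0103]
eef_rot: [180.0, -0.0, -90.0]
contact_force: [-1.4, 0.1, 0.5]
gripper_width: 0.0003
gripper_force: 0.7
```

Request:
send_rows([
  {"slide": [0,-0.003,0],"turn": 0,"gripper": 0},
  {"slide": [0,-0.006,0],"turn": 0,"gripper": 0},
  {"slide": [0,-0.009,0],"turn": 0,"gripper": 0},
  {"slide": [0,-0.011,0],"turn": 0,"gripper": 0},
  {"slide": [0,-0.013,0],"turn": 0,"gripper": 0},
])

```text
time_s: 19.95
tcp_pos: [0.5949, 0.0144, 0.0102]
eef_rot: [180.0, 0.0, -90.0]
contact_force: [-2.9, 0.2, 2.0]
gripper_width: 0.0002
gripper_force: 1.4
```

Request:
send_rows([
  {"slide": [0,-0.002,0],"turn": 0,"gripper": 0},
  {"slide": [0,-0.004,0],"turn": 0,"gripper": 0},
  {"slide": [0,-0.006,0],"turn": 0,"gripper": 0},
  {"slide": [0,-0.008,0],"turn": 0,"gripper": 0},
  {"slide": [0,-0.01,0],"turn": 0,"gripper": 0},
])

```text
time_s: 20.37
tcp_pos: [0.5953, 0.0143, 0.0101]
eef_rot: [179.9, -0.0, -90.0]
contact_force: [-6.9, 1.8, 3.8]
gripper_width: 0.0005
gripper_force: 3.4
```

Request:
send_rows([
  {"slide": [0,-0.003,0],"turn": 0,"gripper": 0},
  {"slide": [0,-0.006,0],"turn": 0,"gripper": 0},
  {"slide": [0,-0.009,0],"turn": 0,"gripper": 0},
  {"slide": [0,-0.011,0],"turn": 0,"gripper": 0},
  {"slide": [0,-0.013,0],"turn": 0,"gripper": 0},
])

```text
time_s: 20.78
tcp_pos: [0.5953, 0.014, 0.0097]
eef_rot: [179.7, -0.0, -90.0]
contact_force: [-12.2, 3.5, 7.3]
gripper_width: 0.0002
gripper_force: 6.1
```

Request:
send_rows([
  {"slide": [0,0.05,0],"turn": 0,"gripper": 0},
  {"slide": [0,0.2,0],"turn": 0,"gripper": 0},
  {"slide": [0,0.2,-0.3],"turn": 0,"gripper": 0},
  {"slide": [0,0.2,-0.6],"turn": 0,"gripper": 0},
  {"slide": [0,0.2,-0.85],"turn": 0,"gripper": 0},
])

```text
time_s: 21.2
tcp_pos: [0.5682, 0.0142, 0.1367]
eef_rot: [-180.0, -0.0, -90.0]
contact_force: [1.9, 0.6, 0.4]
gripper_width: 0.0005
gripper_force: 0.0
```

Request:
send_rows([
  {"slide": [-0.2,-0.2,-0.2],"turn": 0,"gripper": 0},
  {"slide": [-0.4,-0.2,-0.4],"turn": 0,"gripper": 0},
  {"slide": [-0.5,-0.2,-0.5],"turn": 0,"gripper": 0},
  {"slide": [-0.5,-0.2,-0.5],"turn": 0,"gripper": 0},
  {"slide": [-0.5,-0.2,-0.5],"turn": 0,"gripper": 0},
])

```text
time_s: 21.62
tcp_pos: [0.5995, 0.0909, 0.2119]
eef_rot: [-179.8, 0.1, -89.9]
contact_force: [-0.3, -0.5, -0.0]
gripper_width: 0.0005
gripper_force: 0.0
```

Run:
```python
from h import *
W=cap('wrist','w9.png');print(get_state()['tcp_pos'])
im=W['img'].astype(int);r,g,b=im[:,:,0],im[:,:,1],im[:,:,2]
m=((r-b>100)&(r-g>70)).astype(np.uint8);m[235:]=0
k,l,s,c=cv2.connectedComponentsWithStats(m);print(s[1:][s[1:,4]>60])
i=1+s[1:,4].argmax();q=np.argwhere(l==i)[:,::-1].astype(np.float32)
bx=cv2.minAreaRect(q);print(bx);P=cv2.boxPoints(bx);print(P,[ray(W,*p,.026)[:2].round(4) for p in P])
# left(front)/right edges per row, and rgb profile across the front
for v in range(int(q[:,1].min())+4,int(q[:,1].max())-2,14):
    x=np.nonzero(l[v]==i)[0];print(v,x[0],x[-1],[tuple(im[v,u]) for u in range(x[0]-10,x[0]+2,2)])
for n in('scene','side'):
    cap(n); print(n,[(np.round(d['location'],3).tolist(),d['p']) for k in('spatula','tin_blue','tin_yellow','tin_white','jar','head') for d in optics.look_for(n,k)[:2]])
```

```text
[0.59851803 0.08986761 0.21045535]
[[ 295   39   16   99 1534]
 [ 215   64   36   92  815]]
((302.4999694824219, 87.99998474121094), (97.99998474121094, 14.999998092651367), 90.0)
[[294.99997   38.999992]
 [309.99997   38.999992]
 [309.99997  136.99997 ]
 [294.99997  136.99997 ]] [array([ 0.625 , -0.0291]), array([ 0.6115, -0.0291]), array([0.6121, 0.0583]), array([0.6266, 0.0584])]
43 295 310 [(np.int64(204), np.int64(140), np.int64(90)), (np.int64(199), np.int64(136), np.int64(85)), (np.int64(208), np.int64(144), np.int64(90)), (np.int64(185), np.int64(128), np.int64(83)), (np.int64(96), np.int64(63), np.int64(37)), (np.int64(192), np.int64(121), np.int64(63))]
57 296 310 [(np.int64(203), np.int64(139), np.int64(88)), (np.int64(201), np.int64(137), np.int64(87)), (np.int64(211), np.int64(146), np.int64(92)), (np.int64(145), np.int64(101), np.int64(63)), (np.int64(123), np.int64(71), np.int64(37)), (np.int64(226), np.int64(148), np.int64(74))]
71 295 310 [(np.int64(202), np.int64(139), np.int64(91)), (np.int64(200), np.int64(137), np.int64(87)), (np.int64(207), np.int64(141), np.int
[... 1034 characters left out ...]
, np.int64(132), np.int64(83)), (np.int64(198), np.int64(137), np.int64(88)), (np.int64(201), np.int64(137), np.int64(86)), (np.int64(202), np.int64(139), np.int64(88)), (np.int64(133), np.int64(91), np.int64(60)), (np.int64(182), np.int64(109), np.int64(55))]
scene [([0.546, 0.125, 0.054], 0.81), ([0.496, 0.316, 0.082], 0.62), ([0.497, 0.382, 0.084], 0.67), ([0.511, 0.253, 0.085], 0.84), ([0.692, 0.007, 0.03], 0.32), ([0.722, 0.214, 0.078], 0.9)]
side [([0.612, 0.026, 0.022], 0.62), ([0.514, 0.152, 0.07], 0.67), ([0.474, 0.333, 0.092], 0.6), ([0.48, 0.402, 0.092], 0.68), ([0.484, 0.27, 0.095], 0.91), ([0.614, 0.023, 0.021], 0.19), ([0.484, 0.267, 0.098], 0.59), ([0.695, 0.24, 0.077], 0.56)]
```

Home by force, but the dark seam looks slightly tapered, so I measure it per row.

```bash
cat > seam.py <<'E'
from h import *
im=np.mean([cap('wrist')['img'].astype(float) for _ in range(4)],0); W=cap('wrist')
r=im[:,:,0]; X=[]
for v in range(42,134,3):
    p=r[v-1:v+2,280:300].mean(0); k=p.argmin(); t=(p[:6].mean()+p[k])/2
    j=k
    while p[j]<t: j-=1
    L=280+j+(p[j]-t)/(p[j]-p[j+1]); t2=(p[k]+p[min(k+4,19)])/2; j=k
    while j<19 and p[j]<t2: j+=1
    X.append((v,L,280+j-1+(t2-p[j-1])/(p[j]-p[j-1]),p[k]))
X=np.array(X); fl=np.polyfit(X[:,0],X[:,1],1); fr=np.polyfit(X[:,0],X[:,2],1)
for v in(42,88,134): print(v,np.polyval(fl,v),np.polyval(fr,v),ray(W,np.polyval(fl,v),v,.034)[:2].round(4),ray(W,np.polyval(fr,v),v,.026)[:2].round(4))
E
python3 seam.py
```

```text
42 289.0303552991403 291.7787654205858 [ 0.6274 -0.0272] [ 0.6256 -0.0282]
88 289.7279714123502 292.37258580390164 [0.6277 0.0113] [0.626  0.0112]
134 290.42558752556016 292.96640618721744 [0.6281 0.0526] [0.6264 0.0535]
```

The seam is parallel to the bar: 1.8 mm at one end and 1.7 mm at the other, which fits the edge-threshold offset. Together with the hard stop, this says the spatula is home. I hand in.

```bash
python3 -c "
from h import *
print(order.close_job())"
```

```text
the job is handed in; nothing more can be done
None
```

I handed the job in at about 22 s of the 64 s allowed: the blue tin stands on the cork disc in the crate's middle cell, and the spatula is pushed home with its back parallel to the rack's front; I never approached the jar, but the last look did not detect it clearly.

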